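# Count the braai plates on the click wheel and call them out

## Task

With a fingertip, flick the tally's star wheel round counterclockwise (seen from above), click by click, until its orange tooth rests at the yellow pointer, without clicking past it. Then press the green call button all the way down, and let it come back up. Touch the wheel gently, pinch and pick up nothing, and leave the plate, bowls, shaker, fork and scraper where they are.

Things in the scene. Friction and masses are not known exactly. Their poses are not given: they have to be found in the camera images.
- tally: Tally station fixed to the shelf: grey round foot 170 mm across and 10 mm high, dark column 68 mm across up to z = 44 mm, star wheel on top. Origin: centre of the underside, on the wheel's vertical axis; +x points to the yellow pointer post. Under the teeth on that side is a dark plunger housing 30 mm wide, 36 mm high; the other sides are open between foot and teeth.
- hub (a point): Point on the star wheel's vertical axis at the height of the teeth's top face (66 mm above the shelf). The ivory hub is 84 mm across. Eight teeth, 45 degrees apart (seven black, one orange), reach out to 66 mm from the axis, each 8 mm wide and 20 mm high (46 to 66 mm above the shelf); the gap between them is about 34 mm at 55 mm from the axis.
- pointer (a point): Tip of the yellow pointer, 70 mm from the wheel's axis and 80 mm above the shelf; the post behind it stands 78 to 88 mm from the axis, 16 mm wide, up to 84 mm high. The pointer stays still when the wheel turns.
- orange_tip (a point): Outer end, at the top face, of the orange tooth, 66 mm from the axis; an orange stripe on the ivory hub leads to it.
- wheel (a joint): Star wheel angle, rad, growing counterclockwise from above; 0 when the orange tooth is at the pointer (along the station's +x). A spring plunger holds it at multiples of 0.785 rad: about 4 N at a tooth starts it; pushed three quarters of the way it snaps on to the next click and stops there, damped, without coasting. It starts two to four clicks short (-3.14, -2.36 or -1.57).
- call_top (a point): Centre of the top of the green push button (36 mm in diameter, on a dark fixed housing); it is pressed straight down.
- call (a joint): Travel of the green button in m: 0 up, 0.006 fully down; a spring pushes it back up; fully down takes 5 N.
- plate: Loose teal enamel plate, 210 mm in diameter, 20 mm high; origin at the centre of its underside.
- bowl_a: Loose white ceramic dip bowl, 84 mm in diameter, 40 mm high; origin at the centre of its underside.
- bowl_b: Loose terracotta-coloured dip bowl, 84 mm in diameter, 40 mm high; origin at the centre of its underside.
- shaker: Loose spice shaker, a jar 42 mm in diameter and 95 mm high; origin at the centre of its underside.
- fork: Loose grill fork with a wooden handle, 360 mm long, 40 mm wide, 22 mm high, lying along its x axis with the tines to +x; origin at its middle, on the shelf.
- scraper: Loose heavy steel grill scraper, 340 mm long, lying along its x axis, 90 mm wide blade to +x, 18 mm high; origin near its middle, on the shelf.

How it is judged:
By the outcome, as a careful person would: the job done as asked, in the order asked, and still so for the second after the job is handed in, with the robot touching nothing.
It also fails if it takes over 72 s, if anything falls off the work surface, if the arm or the gripper's body presses on something with over 40 N, if the wrist force passes 120 N, or if a joint passes its speed limit or range.

## Robot

A 6-joint arm with a two-finger parallel gripper is mounted at the origin on the work surface. World frame = base frame: x ahead of the robot, y to its left, z up, the work surface at z = 0. Lengths are in m, angles in rad, forces in N, time in s.
With the tool pointing down it reaches from about 0.35 to 0.85 m from the base axis. Payload 8.1 kg.
Tool frame: the origin (TCP) lies midway between the tips of the shut fingers; the grasp point (between the pads) lies 19 mm behind it; z points along the fingers, y is the line along which they close (so a half turn about z gives the same grasp; the last joint's range is limited). The gripper opens to 93 mm and grips with 3 to 60 N. Pads are 15 mm wide; open, the fingers measure 128 mm over their backs; the gripper's body (75 mm by 188 mm) begins 65 mm behind the grasp point.
Start: joints at [1.077, 0.13, 1.488, -0, 1.523, -0.085], TCP at [0.238, 0.551, 0.219] pointing down, gripper open.
Joint ranges: [-2.96, 2.96], [-0.89, 2.26], [0.02, 2.5], [-1.34, 4.48], [0, 2.73], [-2.66, 2.66]. Speed limits (rad/s): [2.39, 2.39, 2.79, 3.14, 3.14, 3.14].

## Interface

Orientations are given as a rotation vector (axis times angle).
In Python, from plant import read_state, read_camera, camera_model, close_job gives the robot as it stands. The module is installed in compiled form; this text tells all that it offers.
- The arm moves only by the tool carry_out, never from a script. Its argument "moves" is a list of rows, each an object of numbers: "jaw": the finger opening in m, from 0 to 0.093; "dx", "dy", "dz": the shift along the tool's x, y, z in m; "yaw": the turn about the tool's z in rad. In form: [{"jaw": .., "dx": .., "dy": .., "dz": .., "yaw": ..}, ...]. A call has 1 to 8 rows; each row shifts and turns the commanded pose from where the row before left it, along the tool's axes as they then stand; what a row does not reach is not made up. A row lasts 1/8 s, in which the tool goes at most 62.5 mm and 10.7 degrees, less where a joint would pass 70% of its speed; a pose out of reach is approached as far as the arm can. A call is refused whole if a number of a shift passes 0.0625 or a number of a turn 0.188, either way. A call with a gripper value outside its range is refused whole. The fingers move at their own pace and stop on an object; "grip_force" is the grip in N (left out, the last holds). Time passes only in rows, so rows that do not move let the fingers close. It gives the time, the measured TCP pose, the force, the opening and the grip force at its end, in the units of the state.
- read_state(): the state, without advancing time (a new reading comes with each control period).
- read_camera(name): name is "scene" or "side" or "wrist"; returns the picture (420x560x3 uint8, red, green, blue); there is no depth.
- camera_model(name): a dict with "camera_matrix" (3x3 intrinsics, pixels), "k1" (the pictures are not rectified: a ray, as slopes to the right and down, at radius r is drawn at 1 + k1 r^2 times it, then the intrinsics apply), "view" (4x4, takes a point from world to camera coordinates). Camera axes: x right, y up, looking along -z (the intrinsics and any distortion apply to the point x, -y, -z); pixel columns grow to the right and rows downward; lengths in m; the calibration is good to about 2 mm. A picture is of the moment at which its call begins: read the wrist's pose just before it. camera_model takes no time and is no camera call; for the wrist camera it gives the pose at the moment of the call.
- close_job(): hands the job in; it is judged then, once.
The state is a dict: "t": time; "q": joint angles; "dq": joint speeds; "joint_torque": joint torques, N m; "tool_pos": TCP position; "orientation": TCP orientation; "force": force on the tool from outside, world axes, zero at the start; "wrist_torque": the same for the moment, N m; "opening": finger opening in m; "gripper_force": force on a finger pad.
Only numpy, scipy, OpenCV 4.12 (cv2) and the standard library are available. Lean on these libraries where they do the work, as an engineer would, in place of code of your own. Each camera call takes 0.05 s, during which the arm holds its last target. There are 200 camera calls.

## Working session

There is one attempt and no reset: what is moved stays moved. The work goes in short steps, Python scripts to look and compute and a tool call to move; the robot and the scene stay as the last step left them, time stands still between calls to the robot, and variables do not carry over. Pictures are saved under pics/ and viewed, at most 10 in all, crops included, and the job is handed in when it is done.

Besides the shell and the picture viewer there is one more tool, called after "Emit:" as name(argument=value, ...), one argument or row to a line, values as JSON. carry_out: Moves the arm, as the interface text tells. Its arguments: {"type":"object","properties":{"moves":{"type":"array","items":{"type":"object","properties":{"jaw":{"type":"number"},"dx":{"type":"number"},"dy":{"type":"number"},"dz":{"type":"number"},"yaw":{"type":"number"}}}},"grip_force":{"type":"number"}},"required":["moves"]}

```bash
mkdir -p pics
cat > h.py <<'E'
import numpy as np, cv2
from plant import *
def snap(n,f):
    m=camera_model(n); im=read_camera(n); cv2.imwrite('pics/'+f,im[:,:,::-1]); return im,m
def ray(m,u,v):
    K=np.array(m['camera_matrix']);V=np.array(m['view'])
    d=np.linalg.inv(K)@[u,v,1]; s=d[:2].copy(); 
    for _ in range(20): s=d[:2]/(1+m['k1']*(s@s))
    R=V[:3,:3]; c=-R.T@V[:3,3]; return c,R.T@np.array([s[0],-s[1],-1])
def at(m,u,v,z):
    c,d=ray(m,u,v); return c+d*(z-c[2])/d[2]
def proj(m,p):
    K=np.array(m['camera_matrix']);V=np.array(m['view']); q=V[:3,:3]@p+V[:3,3]
    s=np.array([q[0],-q[1]])/-q[2]; s=s*(1+m['k1']*(s@s)); return (K@[*s,1])[:2]
E
python3 - <<'E'
from h import *
a,_=snap('scene','s1.png');b,_=snap('side','d1.png')
s=read_state();print(s['t'],s['tool_pos'],s['orientation'],s['opening'],s['force'])
E
```

```text
0.1 [0.23822398 0.55011106 0.21769443] [-6.37511641e-01 -3.07576341e+00  2.52353276e-03] 0.09289422505571614 [-0.5646161   0.62645556  0.01076416]
```

View pics/s1.png

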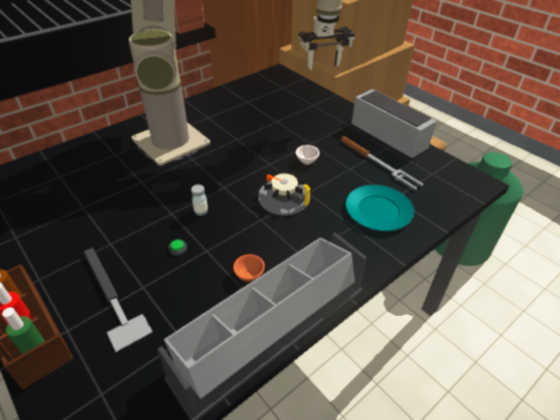

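View pics/d1.png

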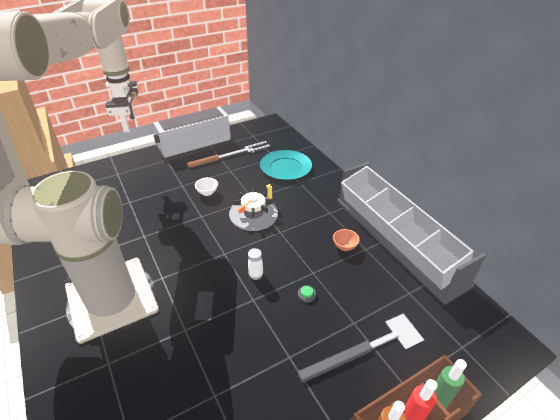

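The scene picture shows the hub at about (285,183), the orange tip at (268,178), the yellow post at (307,190) and the green button at (178,245). The side picture shows them at (253,202), (240,210), (269,189) and (307,292).

Run:
```python
from h import *
P={'scene':dict(foot=(284,197,.01),hub=(285,181,.07),orange=(267,178,.066),post=(307,186,.084),call=(178,244,.03),shaker=(198,188,.095),bowlA=(307,154,.04),bowlB=(249,266,.04)),
'side':dict(foot=(254,214,.01),hub=(253,200,.07),orange=(239,211,.066),post=(269,186,.084),call=(307,292,.03),shaker=(255,252,.095),bowlA=(206,186,.04),bowlB=(346,239,.04))}
M={n:camera_model(n) for n in P}
for k in P['scene']:
    print(k,*[at(M[n],*P[n][k]).round(3) for n in P])
    A=[];b=[]
    for n in P:
        c,d=ray(M[n],*P[n][k][:2]);d/=np.linalg.norm(d);Q=np.eye(3)-np.outer(d,d);A.append(Q);b.append(Q@c)
    print('   tri',np.linalg.solve(sum(A),sum(b)).round(3))
a=cv2.imread('pics/s1.png')[150:220,240:330];b=cv2.imread('pics/d1.png')[170:240,210:300]
cv2.imwrite('pics/c1.png',cv2.resize(np.hstack([a,b]),None,fx=4.4,fy=4.4,interpolation=cv2.INTER_CUBIC))
```

```text
foot [0.523 0.118 0.01 ] [0.512 0.111 0.01 ]
   tri [0.517 0.123 0.001]
hub [0.518 0.126 0.07 ] [0.513 0.114 0.07 ]
   tri [0.516 0.125 0.065]
orange [0.466 0.094 0.066] [0.449 0.091 0.066]
   tri [0.455 0.103 0.054]
post [0.592 0.151 0.084] [0.587 0.14  0.084]
   tri [0.591 0.15  0.08 ]
call [ 0.5   -0.259  0.03 ] [ 0.484 -0.271  0.03 ]
   tri [ 0.49  -0.258  0.016]
shaker [ 0.398 -0.119  0.095] [ 0.401 -0.122  0.095]
   tri [ 0.401 -0.121  0.096]
bowlA [0.428 0.306 0.04 ] [0.415 0.302 0.04 ]
   tri [0.419 0.315 0.03 ]
bowlB [ 0.699 -0.157  0.04 ] [ 0.695 -0.164  0.04 ]
   tri [ 0.698 -0.158  0.037]
```

View pics/c1.png

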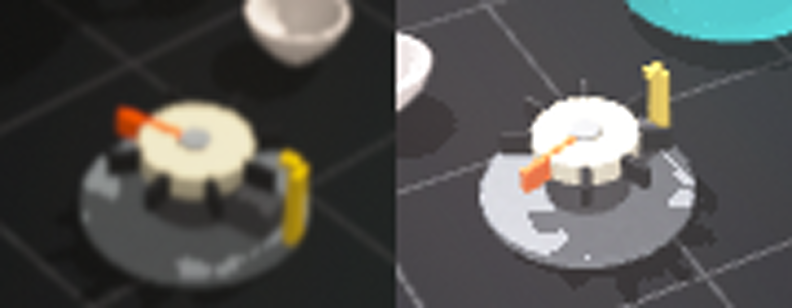

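Emit:
carry_out(
  moves=[
    {"jaw": 0,"dx": -0.05,"dy": -0.028},
    {"jaw": 0,"dx": -0.05,"dy": -0.028},
    {"jaw": 0,"dx": -0.05,"dy": -0.028},
    {"jaw": 0,"dx": -0.05,"dy": -0.028},
    {"jaw": 0,"dx": -0.05,"dy": -0.028},
    {"jaw": 0,"dx": -0.05,"dy": -0.028},
    {"jaw": 0,"dx": -0.05,"dy": -0.028},
    {"jaw": 0,"dx": -0.05,"dy": -0.028},
  ],
)

```text
invalid input at $.moves[0]: expected keys jaw, dx, dy, dz, yaw
```

Emit:
carry_out(
  moves=[
    {"yaw": 0.18},
    {"yaw": 0.18},
    {"yaw": 0.18},
    {"yaw": 0.18},
    {"yaw": 0.18},
    {"yaw": 0.18},
    {"yaw": 0.18},
    {"yaw": 0.18},
  ],
)

```text
invalid input at $.moves[0]: expected keys jaw, dx, dy, dz, yaw
```

Emit:
carry_out(
  moves=[
    {"yaw": 0.18},
    {"yaw": 0.18},
    {"yaw": 0.18},
    {"yaw": 0.18},
    {"yaw": 0.18},
    {"yaw": 0.18},
    {"yaw": 0.18},
    {"yaw": 0},
  ],
)

```text
invalid input at $.moves[0]: expected keys jaw, dx, dy, dz, yaw
```

Run:
```python
from h import *
s=read_state();print(s['t'],s['tool_pos'],s['q'],s['orientation'],s['opening'],s['force'])
im,m=snap('wrist','w1.png')
for p in [(.516,.118,.066),(.587,.145,.084),(.49,-.26,.03)]: print(proj(m,np.array(p)))
```

```text
0.1 [0.23822398 0.55011106 0.21769443] [ 1.07663242e+00  1.31070419e-01  1.48918315e+00 -2.34706316e-05
  1.52300876e+00 -8.54117721e-02] [-6.37511641e-01 -3.07576341e+00  2.52353276e-03] 0.09289422505571614 [-0.5646161   0.62645556  0.01076416]
[ 72.07918021 494.32582721]
[110.14660853 534.17501407]
[-72.24379338 487.27228751]
```

View pics/w1.png

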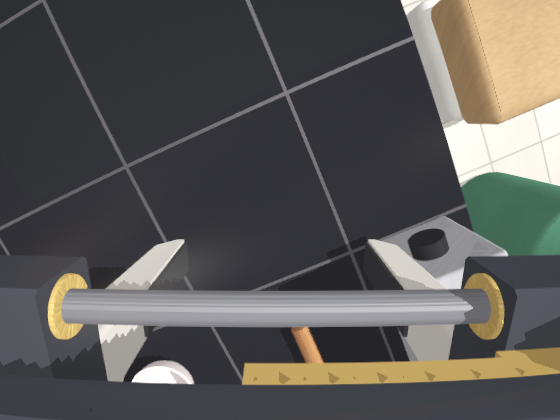

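The refused calls moved nothing. The wrist picture shows only the open fingers and the bare table, with no wheel. I'll resend the moves with every key filled in.

Emit:
carry_out(
  moves=[
    {"jaw": 0,"dx": -0.05,"dy": -0.028,"dz": 0,"yaw": 0},
    {"jaw": 0,"dx": -0.05,"dy": -0.028,"dz": 0,"yaw": 0},
    {"jaw": 0,"dx": -0.05,"dy": -0.028,"dz": 0,"yaw": 0},
    {"jaw": 0,"dx": -0.05,"dy": -0.028,"dz": 0,"yaw": 0},
    {"jaw": 0,"dx": -0.05,"dy": -0.028,"dz": 0,"yaw": 0},
    {"jaw": 0,"dx": -0.05,"dy": -0.028,"dz": 0,"yaw": 0},
    {"jaw": 0,"dx": -0.05,"dy": -0.028,"dz": 0,"yaw": 0},
    {"jaw": 0,"dx": -0.05,"dy": -0.028,"dz": 0,"yaw": 0},
  ],
)

```text
t: 1.15
tool_pos: [0.5172, 0.1844, 0.2185]
orientation: [-0.638, -3.076, -0.0]
force: [0.6, -0.5, 0.5]
opening: 0.0179
gripper_force: 0.0
```

Emit:
carry_out(
  moves=[
    {"jaw": 0,"dx": 0,"dy": 0,"dz": 0,"yaw": 0.18},
    {"jaw": 0,"dx": 0,"dy": 0,"dz": 0,"yaw": 0.18},
    {"jaw": 0,"dx": 0,"dy": 0,"dz": 0,"yaw": 0.18},
    {"jaw": 0,"dx": 0,"dy": 0,"dz": 0,"yaw": 0.18},
    {"jaw": 0,"dx": 0,"dy": 0,"dz": 0,"yaw": 0.18},
    {"jaw": 0,"dx": 0,"dy": 0,"dz": 0,"yaw": 0.18},
    {"jaw": 0,"dx": 0,"dy": 0,"dz": 0,"yaw": 0.18},
    {"jaw": 0,"dx": 0,"dy": 0,"dz": 0,"yaw": 0.18},
  ],
)

```text
t: 2.15
tool_pos: [0.5162, 0.186, 0.2183]
orientation: [-2.513, -1.885, 0.001]
force: [-0.2, -0.8, 0.2]
opening: 0.0003
gripper_force: 0.0
```

Emit:
carry_out(
  moves=[
    {"jaw": 0,"dx": 0,"dy": 0,"dz": 0,"yaw": 0.18},
    {"jaw": 0,"dx": 0,"dy": 0,"dz": 0,"yaw": 0.18},
    {"jaw": 0,"dx": 0,"dy": 0,"dz": 0,"yaw": 0.18},
    {"jaw": 0,"dx": 0,"dy": 0,"dz": 0,"yaw": 0.18},
    {"jaw": 0,"dx": 0,"dy": 0,"dz": 0,"yaw": 0.18},
    {"jaw": 0,"dx": 0,"dy": 0,"dz": 0,"yaw": 0.18},
    {"jaw": 0,"dx": 0,"dy": 0,"dz": 0,"yaw": 0.18},
    {"jaw": 0,"dx": 0,"dy": 0,"dz": 0,"yaw": 0},
  ],
)

```text
t: 3.15
tool_pos: [0.5163, 0.186, 0.2183]
orientation: [3.141, 0.053, -0.001]
force: [-0.8, 1.0, 0.2]
opening: 0.0006
gripper_force: 0.0
```

Run:
```python
from h import *
s=read_state();print(s['t'],s['tool_pos'],s['q'],s['orientation'],s['opening'],s['force'])
im,m=snap('wrist','w2.png')
V=m['view'];print(-V[:3,:3].T@V[:3,3])
for p in [(.516,.118,.066),(.587,.145,.084),(.49,-.26,.03)]: print(proj(m,np.array(p)))
```

```text
3.15 [0.51629193 0.18598102 0.21832353] [ 2.52331256e-01 -7.23568078e-03  1.63208768e+00 -1.84274314e-05
  1.51731786e+00  1.78921573e+00] [ 3.14098843e+00  5.32650241e-02 -8.74891584e-04] 0.0006309045047270654 [-0.83979273  0.97465019  0.15597157]
[0.58319122 0.18852947 0.38389946]
[346.28640875 198.50073517]
[326.078998  121.5545194]
[638.47721318 224.3569116 ]
```

View pics/w2.png

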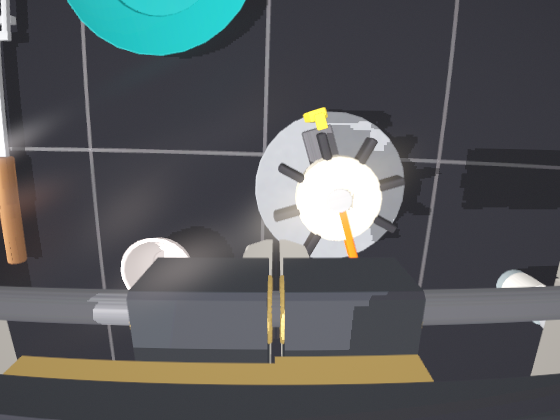

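The wrist picture shows the hub at (339,197), the foot circle from x=256 to 404 centred near (330,187), and the pointer at (317,120). The orange stripe points to (352,258), directly away from the pointer, so the wheel is 4 clicks short.

Run:
```python
from h import *
m=camera_model('wrist')
for n,u,v,z in [('hub',339,197,.072),('foot',330,187,.01),('post',316,114,.084),('ptip',323,128,.08),('tooth_at_ptr',322,136,.066),('toothR',403,181,.066),('toothL',276,215,.066),('toothLR',396,229,.066),('toothUL',280,168,.066),('toothUR',374,141,.066)]: print(n,at(m,u,v,z).round(4))
s=cv2.imread('pics/w2.png')[90:270,240:420];cv2.imwrite('pics/c2.png',cv2.resize(s,None,fx=3.3,fy=3.3,interpolation=cv2.INTER_CUBIC))
```

```text
hub [0.5187 0.1264 0.072 ]
foot [0.5169 0.1251 0.01  ]
post [0.5931 0.1543 0.084 ]
ptip [0.5816 0.147  0.08  ]
tooth_at_ptr [0.5742 0.1455 0.066 ]
toothR [0.5355 0.0646 0.066 ]
toothL [0.4973 0.1851 0.066 ]
toothLR [0.4873 0.0655 0.066 ]
toothUL [0.5432 0.183  0.066 ]
toothUR [0.5718 0.0967 0.066 ]
```

View pics/c2.png

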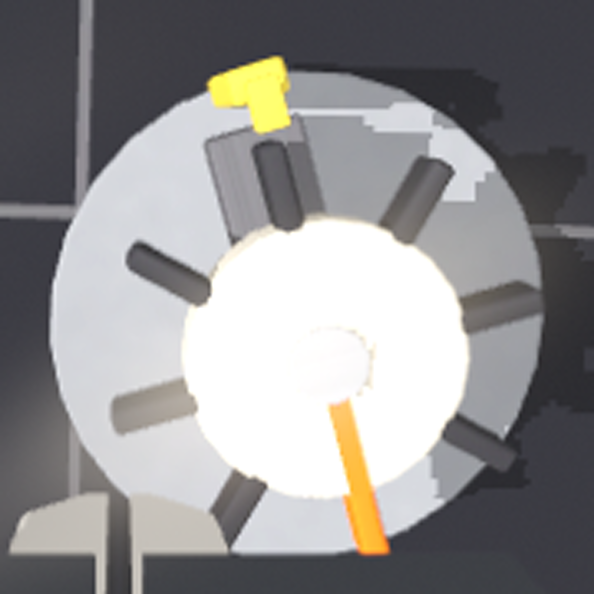

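Emit:
carry_out(
  moves=[
    {"jaw": 0,"dx": 0.0055,"dy": -0.007,"dz": 0,"yaw": 0.1},
    {"jaw": 0,"dx": 0,"dy": 0,"dz": 0.05,"yaw": 0},
    {"jaw": 0,"dx": 0,"dy": 0,"dz": 0.05,"yaw": 0},
    {"jaw": 0,"dx": 0,"dy": 0,"dz": 0.025,"yaw": 0},
    {"jaw": 0,"dx": 0,"dy": 0,"dz": 0.02,"yaw": 0},
    {"jaw": 0,"dx": 0,"dy": 0,"dz": 0.01,"yaw": 0},
    {"jaw": 0,"dx": 0,"dy": 0,"dz": 0.01,"yaw": 0},
    {"jaw": 0,"dx": 0,"dy": 0,"dz": 0,"yaw": 0},
  ],
)

```text
t: 4.2
tool_pos: [0.5218, 0.1932, 0.0535]
orientation: [3.14, -0.105, -0.0]
force: [0.2, -1.2, 0.7]
opening: 0.0004
gripper_force: 0.0
```

Run:
```python
from h import *
s=read_state();print(s['t'],s['tool_pos'],s['orientation'],s['force'])
d=s['tool_pos'][:2]-np.array([.517,.125]);print(np.hypot(*d),np.degrees(np.arctan2(d[1],d[0])))
snap('side','d2.png')
im=cv2.imread('pics/d2.png')[140:260,180:330];cv2.imwrite('pics/c3.png',cv2.resize(im,None,fx=5,fy=5,interpolation=cv2.INTER_CUBIC))
```

```text
4.2 [0.52176722 0.19319332 0.05352993] [ 3.13979203e+00 -1.04922541e-01 -2.78426660e-04] [ 0.20673127 -1.19266947  0.65925496]
0.06835974994463075 86.00110245580045
```

View pics/c3.png

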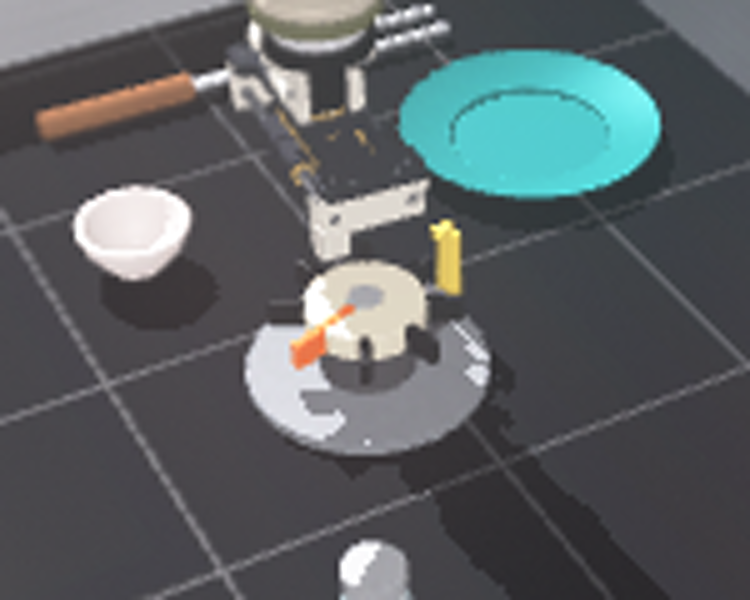

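The finger sits in the gap without touching anything. First click: an arc of 48°.

Emit:
carry_out(
  moves=[
    {"jaw": 0,"dx": -0.0071,"dy": 0.0004,"dz": 0,"yaw": -0.105},
    {"jaw": 0,"dx": -0.0071,"dy": 0.0004,"dz": 0,"yaw": -0.105},
    {"jaw": 0,"dx": -0.0071,"dy": 0.0004,"dz": 0,"yaw": -0.105},
    {"jaw": 0,"dx": -0.0071,"dy": 0.0004,"dz": 0,"yaw": -0.105},
    {"jaw": 0,"dx": -0.0071,"dy": 0.0004,"dz": 0,"yaw": -0.105},
    {"jaw": 0,"dx": -0.0071,"dy": 0.0004,"dz": 0,"yaw": -0.105},
    {"jaw": 0,"dx": -0.0071,"dy": 0.0004,"dz": 0,"yaw": -0.105},
    {"jaw": 0,"dx": -0.0071,"dy": 0.0004,"dz": 0,"yaw": -0.105},
  ],
)

```text
t: 5.25
tool_pos: [0.4707, 0.1743, 0.055]
orientation: [2.908, 1.19, 0.004]
force: [0.7, 0.9, -0.2]
opening: 0.0005
gripper_force: 0.2
```

```bash
cat > chk.py <<'E'
from h import *
import sys
s=read_state();d=s['tool_pos'][:2]-np.array([.517,.125]);print(s['t'],s['tool_pos'],np.hypot(*d),np.degrees(np.arctan2(d[1],d[0])),s['orientation'],s['force'])
for n in ['side','scene']:
    im,m=snap(n,f'{n}_{sys.argv[1]}.png'); h=cv2.cvtColor(im,cv2.COLOR_RGB2HSV)
    k=cv2.inRange(h,(3,150,110),(17,255,255)); o=proj(m,np.array([.517,.125,.066]))
    v,u=np.nonzero(k); g=np.hypot(u-o[0],v-o[1])<26; 
    if g.sum()<3: print(n,'none'); continue
    P=np.array([at(m,a,b,.066)[:2]-[.517,.125] for a,b in zip(u[g],v[g])]); q=P.mean(0); print(n,g.sum(),np.hypot(*q),(np.degrees(np.arctan2(q[1],q[0]))-18.5))
E
python3 chk.py 1
```

```text
5.25 [0.47074244 0.17429667 0.05497011] 0.067601213277714 133.1783171675529 [2.90758287 1.18960184 0.00375042] [ 0.72247441  0.89034307 -0.18501659]
side 30 0.05704224510530272 -142.76214102147694
scene 59 0.051935381637547594 -133.62865847157946
```

One click done: the orange tooth is near -135°. I'll go on 45° per call.

Emit:
carry_out(
  moves=[
    {"jaw": 0,"dx": -0.0067,"dy": 0.0003,"dz": 0,"yaw": -0.098},
    {"jaw": 0,"dx": -0.0067,"dy": 0.0003,"dz": 0,"yaw": -0.098},
    {"jaw": 0,"dx": -0.0067,"dy": 0.0003,"dz": 0,"yaw": -0.098},
    {"jaw": 0,"dx": -0.0067,"dy": 0.0003,"dz": 0,"yaw": -0.098},
    {"jaw": 0,"dx": -0.0067,"dy": 0.0003,"dz": 0,"yaw": -0.098},
    {"jaw": 0,"dx": -0.0067,"dy": 0.0003,"dz": 0,"yaw": -0.098},
    {"jaw": 0,"dx": -0.0067,"dy": 0.0003,"dz": 0,"yaw": -0.098},
    {"jaw": 0,"dx": -0.0067,"dy": 0.0003,"dz": 0,"yaw": -0.098},
  ],
)

```text
t: 6.35
tool_pos: [0.4498, 0.126, 0.0544]
orientation: [2.236, 2.206, 0.002]
force: [-0.2, -0.2, 1.0]
opening: 0.0003
gripper_force: 0.0
```

```bash
python3 chk.py 2
```

```text
6.35 [0.44978107 0.12599396 0.05439229] 0.0672262778183073 179.1528345118868 [2.23585777e+00 2.20594394e+00 1.76623375e-03] [-0.1999929  -0.20595128  1.00111025]
side 29 0.06670385457149869 -103.78416811865934
scene 53 0.05497566732233039 -90.22233541206849
```

Second click done (about -90°).

Emit:
carry_out(
  moves=[
    {"jaw": 0,"dx": -0.0067,"dy": 0.0003,"dz": 0,"yaw": -0.098},
    {"jaw": 0,"dx": -0.0067,"dy": 0.0003,"dz": 0,"yaw": -0.098},
    {"jaw": 0,"dx": -0.0067,"dy": 0.0003,"dz": 0,"yaw": -0.098},
    {"jaw": 0,"dx": -0.0067,"dy": 0.0003,"dz": 0,"yaw": -0.098},
    {"jaw": 0,"dx": -0.0067,"dy": 0.0003,"dz": 0,"yaw": -0.098},
    {"jaw": 0,"dx": -0.0067,"dy": 0.0003,"dz": 0,"yaw": -0.098},
    {"jaw": 0,"dx": -0.0067,"dy": 0.0003,"dz": 0,"yaw": -0.098},
    {"jaw": 0,"dx": -0.0067,"dy": 0.0003,"dz": 0,"yaw": -0.098},
  ],
)

```text
t: 7.45
tool_pos: [0.4689, 0.0774, 0.0541]
orientation: [1.226, 2.892, 0.001]
force: [0.1, -0.3, -0.0]
opening: 0.0006
gripper_force: 0.0
```

```bash
python3 chk.py 3
```

```text
7.45 [0.46887015 0.07739283 0.05412264] 0.06769730225433684 -135.31280779442946 [1.22595149e+00 2.89167901e+00 7.79548918e-04] [ 0.07028267 -0.29787222 -0.04245   ]
side 30 0.05541050318106199 -64.48597325354385
scene 51 0.052267699151783226 -48.90322556828653
```

Third click done (about -45°). Fourth and last:

Emit:
carry_out(
  moves=[
    {"jaw": 0,"dx": -0.0067,"dy": 0.0003,"dz": 0,"yaw": -0.098},
    {"jaw": 0,"dx": -0.0067,"dy": 0.0003,"dz": 0,"yaw": -0.098},
    {"jaw": 0,"dx": -0.0067,"dy": 0.0003,"dz": 0,"yaw": -0.098},
    {"jaw": 0,"dx": -0.0067,"dy": 0.0003,"dz": 0,"yaw": -0.098},
    {"jaw": 0,"dx": -0.0067,"dy": 0.0003,"dz": 0,"yaw": -0.098},
    {"jaw": 0,"dx": -0.0067,"dy": 0.0003,"dz": 0,"yaw": -0.098},
    {"jaw": 0,"dx": -0.0067,"dy": 0.0003,"dz": 0,"yaw": -0.098},
    {"jaw": 0,"dx": -0.0067,"dy": 0.0003,"dz": 0,"yaw": -0.098},
  ],
)

```text
t: 8.55
tool_pos: [0.5165, 0.0566, 0.0538]
orientation: [0.03, 3.141, 0.0]
force: [0.5, 0.1, 0.2]
opening: 0.0006
gripper_force: 0.0
```

```bash
python3 chk.py 4
```

```text
8.55 [0.51646083 0.05661336 0.05383473] 0.06838876770900872 -90.45172076813832 [2.99545687e-02 3.14115742e+00 2.42283114e-04] [0.53634171 0.07194398 0.15814731]
side none
scene 58 0.05164109880160892 -8.042372817554051
```

Emit:
carry_out(
  moves=[
    {"jaw": 0,"dx": 0,"dy": 0,"dz": -0.03,"yaw": 0},
    {"jaw": 0,"dx": 0,"dy": 0,"dz": -0.06,"yaw": 0},
    {"jaw": 0,"dx": 0,"dy": 0,"dz": -0.06,"yaw": 0},
    {"jaw": 0,"dx": -0.01,"dy": -0.055,"dz": 0,"yaw": 0},
    {"jaw": 0,"dx": -0.01,"dy": -0.055,"dz": 0,"yaw": 0},
    {"jaw": 0,"dx": -0.01,"dy": -0.055,"dz": 0,"yaw": 0},
    {"jaw": 0,"dx": -0.01,"dy": -0.055,"dz": 0,"yaw": 0},
    {"jaw": 0,"dx": 0,"dy": 0,"dz": 0,"yaw": 0},
  ],
)

```text
t: 9.65
tool_pos: [0.5521, -0.1678, 0.2034]
orientation: [-0.042, -3.141, 0.001]
force: [-0.7, 1.0, -0.1]
opening: 0.0002
gripper_force: 0.0
```

```bash
python3 chk.py 5
python3 - <<'E'
from h import *
im,m=snap('wrist','w5.png'); print(read_state()['tool_pos'],proj(m,np.array([.49,-.26,.02])))
a=cv2.imread('pics/scene_5.png')[150:220,240:330];b=cv2.imread('pics/side_5.png')[170:240,210:300]
a=cv2.resize(np.vstack([a,b]),None,fx=3,fy=3,interpolation=cv2.INTER_CUBIC)
w=cv2.imread('pics/w5.png'); w=w[:,:520]
cv2.imwrite('pics/c5.png',np.hstack([a,w]))if 0 else cv2.imwrite('pics/c5.png',np.hstack([a,w[:420]]))
E
```

```text
9.65 [ 0.55214024 -0.16777504  0.20340288] 0.29487634711055755 -83.15583070146371 [-4.21015437e-02 -3.14095402e+00  1.09083516e-03] [-0.69099051  1.00709434 -0.10421001]
side 21 0.04638051668989734 -8.045377088856636
scene 58 0.05164109880160892 -8.042372817554051
[ 0.55222382 -0.16359287  0.20348896] [179.64728439 131.986569  ]
```

View pics/c5.png

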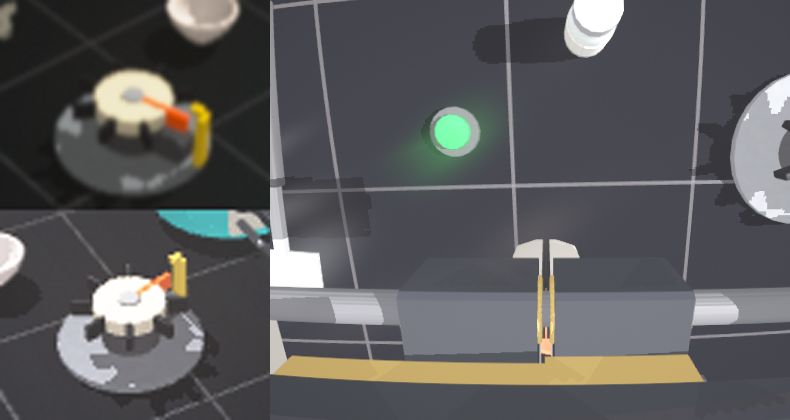

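The orange tooth sits at the pointer in both views. In the wrist image the button is at (182,131). Next I'll triangulate its position and height.

Run:
```python
from h import *
A=[];b=[];C={}
for n,f in [('wrist','w5.png'),('scene','scene_5.png'),('side','side_5.png')]:
    im=cv2.imread('pics/'+f); h=cv2.cvtColor(im,cv2.COLOR_BGR2HSV); k=cv2.inRange(h,(45,90,150),(80,255,255))
    N,l,st,ce=cv2.connectedComponentsWithStats(k); m=camera_model(n); e=proj(m,np.array([.49,-.26,.02]))
    i=min([i for i in range(1,N) if st[i,4]>15],key=lambda i:np.hypot(*(ce[i]-e))); print(n,st[i],ce[i])
    c,d=ray(m,*ce[i]);d/=np.linalg.norm(d);Q=np.eye(3)-np.outer(d,d);A.append(Q);b.append(Q@c)
    print([at(m,*ce[i],z).round(4) for z in (.02,.03,.04)])
print(np.linalg.solve(sum(A),sum(b)))
s=read_state();print(s['tool_pos'],s['orientation'],s['force'])
```

```text
wrist [ 164  114   37   36 1015] [181.99901478 131.66699507]
[array([ 0.4901, -0.2569,  0.02  ]), array([ 0.4899, -0.2542,  0.03  ]), array([ 0.4898, -0.2515,  0.04  ])]
scene [172 240  11   9  76] [176.98684211 243.94736842]
[array([ 0.4897, -0.2575,  0.02  ]), array([ 0.4984, -0.261 ,  0.03  ]), array([ 0.5072, -0.2645,  0.04  ])]
side [301 286  12  11 104] [306.52884615 290.64423077]
[array([ 0.4897, -0.2603,  0.02  ]), array([ 0.4851, -0.2666,  0.03  ]), array([ 0.4806, -0.2728,  0.04  ])]
[ 0.48998264 -0.25798921  0.01890317]
[ 0.55222382 -0.16359287  0.20348896] [-3.09660791e-02 -3.14108081e+00 -1.07623137e-03] [ 0.43863953  0.00976606 -0.30219004]
```

Emit:
carry_out(
  moves=[
    {"jaw": 0,"dx": 0.03,"dy": -0.0475,"dz": 0,"yaw": 0},
    {"jaw": 0,"dx": 0.03,"dy": -0.0475,"dz": 0,"yaw": 0},
    {"jaw": 0,"dx": 0,"dy": 0,"dz": 0.06,"yaw": 0},
    {"jaw": 0,"dx": 0,"dy": 0,"dz": 0.06,"yaw": 0},
    {"jaw": 0,"dx": 0,"dy": 0,"dz": 0.035,"yaw": 0},
    {"jaw": 0,"dx": 0,"dy": 0,"dz": 0.015,"yaw": 0},
    {"jaw": 0,"dx": 0,"dy": 0,"dz": 0,"yaw": 0},
    {"jaw": 0,"dx": 0,"dy": 0,"dz": 0,"yaw": 0},
  ],
)

```text
t: 10.8
tool_pos: [0.4924, -0.2589, 0.0359]
orientation: [0.026, 3.139, -0.003]
force: [0.4, 0.2, -0.8]
opening: 0.0003
gripper_force: 0.0
```

Emit:
carry_out(
  moves=[
    {"jaw": 0,"dx": 0,"dy": 0,"dz": 0.003,"yaw": 0},
    {"jaw": 0,"dx": 0,"dy": 0,"dz": 0.003,"yaw": 0},
    {"jaw": 0,"dx": 0,"dy": 0,"dz": 0.003,"yaw": 0},
    {"jaw": 0,"dx": 0,"dy": 0,"dz": 0.002,"yaw": 0},
    {"jaw": 0,"dx": 0,"dy": 0,"dz": 0,"yaw": 0},
  ],
)

```text
t: 11.42
tool_pos: [0.4907, -0.2584, 0.0225]
orientation: [-0.026, -3.141, -0.0]
force: [0.3, -0.3, 0.2]
opening: 0.0005
gripper_force: 0.0
```

Emit:
carry_out(
  moves=[
    {"jaw": 0,"dx": 0,"dy": 0,"dz": 0.002,"yaw": 0},
    {"jaw": 0,"dx": 0,"dy": 0,"dz": 0.002,"yaw": 0},
    {"jaw": 0,"dx": 0,"dy": 0,"dz": 0,"yaw": 0},
    {"jaw": 0,"dx": 0,"dy": 0,"dz": 0,"yaw": 0},
  ],
)

```text
t: 11.92
tool_pos: [0.4909, -0.2584, 0.0188]
orientation: [0.026, 3.141, -0.0]
force: [-0.4, -0.2, 3.0]
opening: 0.0006
gripper_force: 1.7
```

Emit:
carry_out(
  moves=[
    {"jaw": 0,"dx": 0,"dy": 0,"dz": 0.002,"yaw": 0},
    {"jaw": 0,"dx": 0,"dy": 0,"dz": 0,"yaw": 0},
    {"jaw": 0,"dx": 0,"dy": 0,"dz": 0,"yaw": 0},
  ],
)

```text
t: 12.3
tool_pos: [0.4909, -0.2585, 0.0168]
orientation: [0.026, 3.141, -0.0]
force: [-2.1, 0.0, 4.2]
opening: 0.0006
gripper_force: 2.3
```

Emit:
carry_out(
  moves=[
    {"jaw": 0,"dx": 0,"dy": 0,"dz": 0.0015,"yaw": 0},
    {"jaw": 0,"dx": 0,"dy": 0,"dz": 0,"yaw": 0},
    {"jaw": 0,"dx": 0,"dy": 0,"dz": 0,"yaw": 0},
  ],
)

```text
t: 12.68
tool_pos: [0.491, -0.2585, 0.0161]
orientation: [0.026, 3.141, -0.0]
force: [-5.5, 2.7, 13.0]
opening: 0.0001
gripper_force: 6.7
```

Emit:
carry_out(
  moves=[
    {"jaw": 0,"dx": 0,"dy": 0,"dz": 0.001,"yaw": 0},
    {"jaw": 0,"dx": 0,"dy": 0,"dz": 0,"yaw": 0},
    {"jaw": 0,"dx": 0,"dy": 0,"dz": 0,"yaw": 0},
  ],
)

```text
t: 13.05
tool_pos: [0.4911, -0.2586, 0.016]
orientation: [0.026, 3.141, -0.0]
force: [-10.0, 5.6, 21.2]
opening: 0.0009
gripper_force: 10.7
```

The button is bottomed out: the height stays at 16 mm while the force rises to 21 N. Now I'll release it and back away.

Emit:
carry_out(
  moves=[
    {"jaw": 0,"dx": 0,"dy": 0,"dz": -0.005,"yaw": 0},
    {"jaw": 0,"dx": 0,"dy": 0,"dz": -0.01,"yaw": 0},
    {"jaw": 0,"dx": 0,"dy": 0,"dz": -0.04,"yaw": 0},
    {"jaw": 0,"dx": 0,"dy": 0,"dz": -0.06,"yaw": 0},
    {"jaw": 0,"dx": 0,"dy": 0,"dz": -0.05,"yaw": 0},
    {"jaw": 0,"dx": 0,"dy": 0,"dz": 0,"yaw": 0},
    {"jaw": 0,"dx": 0,"dy": 0,"dz": 0,"yaw": 0},
    {"jaw": 0,"dx": 0,"dy": 0,"dz": 0,"yaw": 0},
  ],
)

```text
t: 14.05
tool_pos: [0.4897, -0.2576, 0.1769]
orientation: [-0.026, -3.138, -0.003]
force: [-0.1, -0.5, 0.9]
opening: 0.0002
gripper_force: 0.0
```

```bash
python3 chk.py 6
python3 - <<'E'
from h import *
a=cv2.imread('pics/scene_6.png');b=cv2.imread('pics/s1.png')
cv2.imwrite('pics/c6.png',a[130:400,60:460])
E
```

```text
14.05 [ 0.48969251 -0.25763082  0.17690083] 0.38360402325365084 -94.08214745765372 [-2.63224425e-02 -3.13832567e+00 -3.12783145e-03] [-0.05713917 -0.46668919  0.87835449]
side 20 0.046540109063922246 -8.351043963146953
scene 58 0.05164109880160892 -8.042372817554051
```

View pics/c6.png

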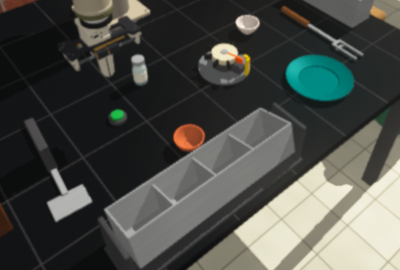

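The crop shows the orange tooth at the pointer, the button up at about (118,116), the loose items where they were, and the arm clear of everything.

```bash
python3 -c "from plant import close_job; print(close_job())"
```

```text
the job is handed in; nothing more can be done
None
```

I turned the wheel four clicks counterclockwise so its orange tooth rests at the yellow pointer, then pressed the green button fully down and let it come back up; the job is handed in at about 14 s, with the loose items where they were.

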